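# Warn the shop and send the garment rail round

## Robot

A 6-joint arm with a two-finger parallel gripper is mounted at the origin on a cart in front of the work surface, level with it; the furniture and walls round the work are solid. World frame = base frame: x ahead of the robot, y to its left, z up, the work surface at z = 0. Lengths are in mm, angles in rad, forces in N, time in s.
With the tool pointing down it reaches from about 275 to 850 mm from the base axis. Payload 5.2 kg.
Tool frame: the origin (TCP) lies midway between the tips of the shut fingers; the grasp point (between the pads) lies 19 mm behind it; z points along the fingers, y is the direction in which the jaws open and shut (so a half turn about z gives the same grasp; the last joint's range is limited). The gripper opens to 85 mm and grips with 20 to 120 N. Pads are 22 mm wide; open, the fingers measure 114 mm over their backs; the gripper's body (76 mm by 85 mm) begins 54 mm behind the grasp point. The pads swing forward as they close: fully open they stand 13 mm farther back than shut.
Start: joints at [0.989, 0.259, 1.535, -0, 1.348, -0.203], TCP at [203.372, 511.023, 231.31] pointing down, gripper open.
Joint ranges: [-3.14, 3.14], [-0.91, 2.08], [0.19, 2.58], [-1.22, 4.36], [0.22, 2.71], [-3.12, 3.12]. Speed limits (rad/s): [2.57, 2.57, 3.14, 3.14, 3.14, 3.14].

## Interface

Orientations are given as [roll, pitch, yaw] about the fixed x, y, z axes, in that order (R = Rz(yaw) Ry(pitch) Rx(roll)).
In Python, from station import env gives the robot as it stands.
- The arm moves only by the tool play_rows, never from a script. Its argument "targets" is a list of rows, each an object with "jaw": the opening, from 0 (shut) to 1 (fully open); "travel": the shift along the tool's x, y, z in cm, a list of three; "rotation": the turn, a rotation vector about the tool's x, y, z in rad, a list of three. In form: [{"jaw": jaw, "travel": [x, y, z], "rotation": [ax, ay, az]}, ...]. A call has 1 to 8 rows; each row shifts and turns the pose as measured when the row begins, along the tool's axes as they then stand; what a row does not reach is not made up. A row lasts 1/10 s, in which the tool goes at most 50 mm and 8.59 degrees, less where a joint would pass 70% of its speed; a pose out of reach is approached as far as the arm can. A call with a gripper value outside its range is refused whole. The fingers move at their own pace and stop on an object; the grip force is fixed at half the most. Time passes only in rows, so rows that do not move let the fingers close. It gives the time, the measured TCP pose, the force and the opening at its end, in the units of the state.
- env.read_state(): the state, without advancing time (a new reading comes with each control period).
- env.grab_frame(name): name is "side" or "top"; returns the picture (384x512x3 uint8, red, green, blue); there is no depth.
- env.camera_info(name): a dict with "fx", "fy", "cx", "cy" (pixels), "rvec" (rotation vector, rad) and "tvec" (3), from world to camera coordinates, as OpenCV has them. Camera axes: x right, y down, z forward; pixel columns grow to the right and rows downward; lengths in mm; the calibration is good to about 2 mm. A picture is of the moment at which its call begins. camera_info takes no time and is no camera call.
- env.hand_in(): hands the job in, once; it reports no verdict.
Trained networks look in the newest picture that a camera, given by its name, has taken for a name from the list of things; names that differ only in an ending like _2 or _b are one class to them, and where a whole thing is asked for, a point or a joint stands for the part that bears it (a point fixed in the world has none). Each returns a list of dicts, best first, with "score" (0 to 1); they miss things now and then, are a little off and sometimes report something else, mostly with a low value. They report only what shows in the picture. A call takes as long as a camera call. They do not tell look-alikes from the thing itself.
- env.spot_in(camera, query): "xy" ([column, row] in pixels, amid what is visible of it).
- env.regions_of(camera, query): "pixels" (384x512 bool, what is visible of it) and "xy" ([column, row] in pixels, amid what is visible of it).
The state is a dict: "time": time; "qpos": joint angles; "qd": joint speeds; "tau": joint torques, N m; "position": TCP position; "orientation": TCP orientation; "ft_force": force on the tool from outside, world axes, zero at the start; "torque": the same for the moment, N m; "opening": finger opening in mm.
Only numpy, scipy, OpenCV 4.12 (cv2) and the standard library are available. Lean on these libraries where they do the work, as an engineer would, in place of code of your own. Each camera call takes 0.05 s, during which the arm holds its last target.

## Task

The garment rail is about to be sent round: first tap the knob of the desk bell to warn the shop, then on the three-key control box press down the round key and after that the long bar key, each with a light fingertip, well down so that it stays there. Do not press the square key and do not ring the bell again once a key is down. Nothing is to be picked up: leave the bell standing where it is and the other things on the counter undisturbed.

Things in the scene. Friction and masses are not known exactly. Their poses are not given: they have to be found in the camera images.
- call_bell: Desk bell, loose: a pale dome on a dark round foot 77 mm across, 62 mm high, about 0.14 kg, with a small round push knob (13 mm across) at the middle of the top; the dome below it ends 46 mm up. Origin at the centre of its underside. It stands to the left or to the right of the steel cash box, on the other side from the control box.
- bell_knob_top (a point): Centre of the top of the bell's knob as it stands unpressed, 62 mm above the counter (does not move with the knob).
- call_bell_knob (a joint): Travel of the bell's knob: 0 = up, grows as it is pressed, 0.004 m = hard stop. The bell rings from 0.002 m. A spring brings it back up (about 4 N at 0.002 m, 8 N at the stop).
- console: Control box of the garment rail, fixed to the counter: a dark low carrier 84 x 216 mm (x, y) with an upright black cheek at each end, 42 mm high. Three grey modules sit side by side in it, each 74 x 64 mm, their flat tops 48 mm above the counter, 66 mm apart along the box's y; each has one black key standing up in the middle. Which module sits where varies. Origin at the centre of its underside, y along its length, z up.
- round_module: The grey module with the round key, fixed; origin at the centre of its underside, 12 mm above the counter, axes as the control box.
- bar_module: The grey module with the long bar key, fixed; origin and axes likewise.
- square_module: The grey module with the square key, fixed; origin and axes likewise.
- round_key_top (a point): Centre of the top face of the round key (33 mm across); moves down with the key. Unpressed it is 64 mm above the counter and 16 mm above the flat grey module top round it. z up; x and y are those of the control box.
- bar_key_top (a point): Centre of the top face of the long bar key (48 mm along x, 15 mm along y); moves down with the key. Unpressed it is 64 mm above the counter and 16 mm above the flat grey module top round it. z up; x and y are those of the control box.
- square_key_top (a point): Centre of the top face of the square key (29 x 29 mm), which is to be left up; moves down with the key. Unpressed it is 64 mm above the counter and 16 mm above the flat grey module top round it. z up; x and y are those of the control box.
- round_key (a joint): Travel of the round key of the control box: 0 = fully up, grows as it is pressed, 0.008 m = bottom stop. It counts as pressed from 0.004 m. About 2.5 N moves it; it has no return spring and stays where it is left. Its cap sits on a springy cushion (2.5 N per mm), so under the finger the top face goes about 1 mm lower than this value while the key moves, then softly up to 6 mm lower once the key is at the bottom stop.
- bar_key (a joint): Travel of the long bar key of the control box: 0 = fully up, grows as it is pressed, 0.008 m = bottom stop. It counts as pressed from 0.004 m. About 2.5 N moves it; it has no return spring and stays where it is left. Its cap sits on a springy cushion (2.5 N per mm), so under the finger the top face goes about 1 mm lower than this value while the key moves, then softly up to 6 mm lower once the key is at the bottom stop.
- square_key (a joint): Travel of the square key of the control box: 0 = fully up, grows as it is pressed, 0.008 m = bottom stop. It counts as pressed from 0.004 m. About 2.5 N moves it; it has no return spring and stays where it is left. Its cap sits on a springy cushion (2.5 N per mm), so under the finger the top face goes about 1 mm lower than this value while the key moves, then softly up to 6 mm lower once the key is at the bottom stop.
- pin_tin: Bystander, loose: round tin 69 mm across, 26 mm high, behind the bell. Origin under its centre.
- button_box: Bystander, loose: low carton 55 x 85 x 30 mm, in front of the bell. Origin under its centre.
- thread_spool: Bystander, loose: white thread spool standing upright, 28 mm across, 48 mm high, behind the control box. Origin under its centre.
- tag_bundle: Bystander, loose: bundle of paper tags 88 x 48 x 16 mm lying in front of the control box. Origin under its centre.
- stapler: Bystander, loose: stapler 150 x 36 x 50 mm (long along x) lying in front of the steel cash box (fixed; 102 mm high, roughly 0.55 to 0.72 m ahead of the robot, from 0.05 m right to 0.19 m left). Origin under its centre.
Mind the look-alikes: they are no part of the job. Leave any orange or red look-alike of the call_bell alone.

How it is judged (in metres and radians):
On the way, in this order (a step that is already met when the one before it is completed fails the run):
1. the bell is tapped (knob 2 mm or more down) while both the round and the bar key are still up (value of joint call_bell_knob above 0.002 m and value of joint each of round_key, bar_key below 0.003 m), for 0.03 s.
2. the round key is pressed at least 4 mm down, the bar key still up (value of joint round_key above 0.004 m and value of joint bar_key below 0.003 m), for 0.1 s.
3. the bar key is pressed at least 4 mm down (value of joint each of bar_key, round_key above 0.004 m), for 0.1 s.
At the end, for the whole second after the job is handed in: The round key and the bar key are both at least 4 mm down, the square key is up (less than 3 mm), the bell's knob is back up and the bell stands upright and still within 20 mm of where it was (all of step 3 and value of joint square_key below 0.003 m and value of joint call_bell_knob below 0.0015 m and distance of call_bell from where it was at the start of the episode below 0.02 m and angle between call_bell's own z axis and vertical below 0.1 rad and linear speed of call_bell below 0.01 m/s); the robot touches nothing.
It fails at once if the square key is pressed 3 mm or more (value of joint square_key above 0.003 m).
It fails at once if wrong order: the bar key is pressed before the round key, or the bell is rung after a key is down ((value of joint bar_key above 0.003 m and value of joint round_key below 0.004 m) or (value of joint call_bell_knob above 0.002 m and value of joint any of round_key, bar_key above 0.004 m)).
It fails at once if the bell is lifted, tipped or pushed 20 mm away (distance of call_bell from where it was at the start of the episode above 0.02 m or height (world z) of call_bell above 0.01 m or angle between call_bell's own z axis and vertical above 0.25 rad).
It fails at once if the bell or a part of the control box is pressed harder than 25 N (contact force between any of the fingers, the arm and call_bell above 25 N or contact force between any of the fingers, the arm and console above 25 N or contact force between any of the fingers, the arm and round_module above 25 N or contact force between any of the fingers, the arm and bar_module above 25 N or contact force between any of the fingers, the arm and square_module above 25 N).
It fails at once if the pin tin, button box, thread spool, tag bundle or stapler is moved more than 30 mm or tipped (distance of any of pin_tin, button_box, thread_spool, tag_bundle, stapler from where it was at the start of the episode above 0.03 m or angle between any of pin_tin, button_box, thread_spool, tag_bundle, stapler's own z axis and vertical above 0.5 rad).
It also fails if it takes over 48 s, if anything falls off the work surface, if the arm or the gripper's body presses on something with over 40 N, if the wrist force passes 120 N, or if a joint passes its speed limit or range.

## Working session

There is one attempt and no reset: what is moved stays moved. The work goes in short steps, Python scripts to look and compute and a tool call to move; the robot and the scene stay as the last step left them, time stands still between calls to the robot, and variables do not carry over. Pictures are saved under pics/ and viewed, and the job is handed in when it is done.

Besides the shell and the picture viewer there is one more tool, called after "Request:" in YAML: its name, and indented under it one key for each argument. play_rows: Moves the arm, as the interface text tells. Its arguments: {"type":"object","properties":{"targets":{"type":"array","items":{"type":"object","properties":{"jaw":{"type":"number"},"travel":{"type":"array","items":{"type":"number"}},"rotation":{"type":"array","items":{"type":"number"}}}}}},"required":["targets"]}

```bash
mkdir -p pics
cat > h.py <<'E'
from station import env
import numpy as np, cv2
def cam(n):
    c=env.camera_info(n);K=np.array([[c['fx'],0,c['cx']],[0,c['fy'],c['cy']],[0,0,1.]])
    R=cv2.Rodrigues(np.array(c['rvec'],float))[0];t=np.array(c['tvec'],float).ravel();return K,R,t
def ray(n,xy):
    K,R,t=cam(n);d=R.T@np.linalg.solve(K,[xy[0],xy[1],1]);return -R.T@t,d
def atz(n,xy,z):
    o,d=ray(n,xy);return o+d*(z-o[2])/d[2]
def proj(n,p):
    K,R,t=cam(n);q=K@(R@np.array(p,float)+t);return q[:2]/q[2]
def tri(a,b):
    (o1,d1),(o2,d2)=ray('side',a),ray('top',b);d1/=np.linalg.norm(d1);d2/=np.linalg.norm(d2)
    s=np.linalg.lstsq(np.c_[d1,-d2],o2-o1,rcond=None)[0];p=o1+s[0]*d1;q=o2+s[1]*d2
    return (p+q)/2,np.linalg.norm(p-q)
def save(im,f,s=1): cv2.imwrite(f,cv2.cvtColor(cv2.resize(im,None,fx=s,fy=s,interpolation=cv2.INTER_CUBIC),cv2.COLOR_RGB2BGR))
E
python3 - <<'E'
from h import *
for n in('side','top'):
    im=env.grab_frame(n);np.save(n,im);save(im,f'pics/{n}0.png',1.5)
    for q in['call_bell','call_bell_knob','bell_knob_top','round_key_top','bar_key_top','square_key_top','round_module','bar_module','console','thread_spool','pin_tin','stapler','button_box']:
        try:print(n,q,[(np.round(r['xy'],1).tolist(),round(r['score'],2)) for r in env.spot_in(n,q)[:4]])
        except Exception as e:print(n,q,e)
s=env.read_state();print(s['time'],s['position'],s['orientation'],s['ft_force'])
E
```

```text
side call_bell [([273.6, 181.7], 0.94), ([230.1, 164.7], 0.78), ([231.1, 174.2], 0.66)]
side call_bell_knob []
side bell_knob_top [([277.1, 177.8], 0.67), ([329.8, 283.6], 0.53)]
side round_key_top []
side bar_key_top [([262.5, 249.4], 0.67)]
side square_key_top [([278.8, 264.7], 0.68)]
side round_module [([290.1, 291.8], 0.85)]
side bar_module [([264.6, 254.2], 0.97), ([276.5, 198.1], 0.29)]
side console [([291.3, 311.1], 0.64), ([276.8, 270.5], 0.59), ([264.7, 250.7], 0.45)]
side thread_spool [([231.0, 291.6], 0.92)]
side pin_tin [([260.3, 162.1], 0.72), ([203.9, 172.3], 0.65)]
side stapler [([275.7, 200.6], 0.62), ([330.2, 281.9], 0.23)]
side button_box [([257.5, 159.1], 0.75), ([263.9, 256.8], 0.47)]
top call_bell [([318.7, 179.4], 0.84), ([362.3, 177.9], 0.6)]
top call_bell_knob []
top bell_knob_top [([365.4, 179.0], 0.96), ([320.7, 180.6], 0.9), ([317.0, 221.9], 0.85)]
top round_key_top [([167.1, 177.8], 0.33)]
top bar_key_top [([169.5, 178.4], 0.63), ([362.8, 176.8], 0.61)]
top square_key_top [([149.4, 183.7], 0.42)]
top round_module [([130.2, 187.3], 0.63)]
top bar_module [([180.8, 183.9], 0.72), ([168.9, 179.3], 0.61), ([359.2, 180.0], 0.5)]
top console [([154.2, 193.4], 0.69), ([152.2, 180.5], 0.52)]
top thread_spool []
top pin_tin [([353.2, 152.6], 0.91)]
top stapler [([148.6, 183.9], 0.75), ([268.4, 211.1], 0.69)]
top button_box [([372.3, 214.7], 0.85)]
1.4 [203.37355759 511.03649536 231.30727458] [ 3.14158786e+00 -1.76844713e-05  2.76280055e+00] [-0.35687583 -0.24969311 -0.08352952]
```

View pics/side0.png

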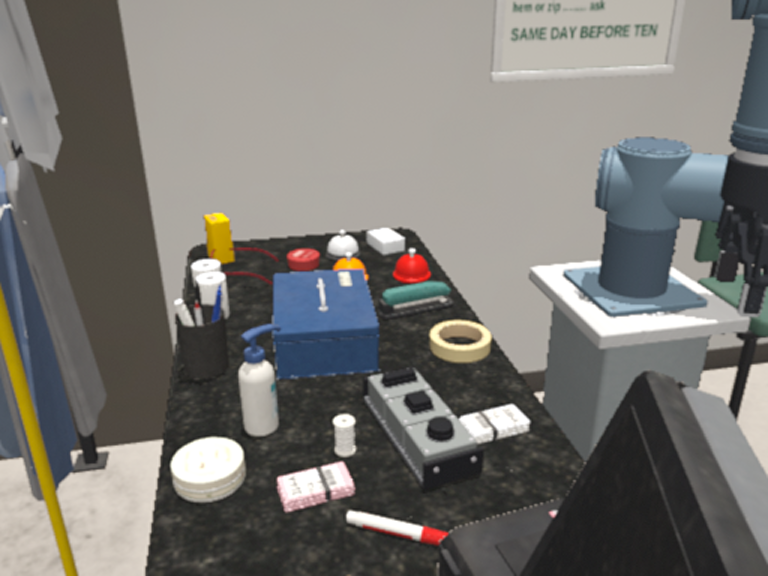

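View pics/top0.png

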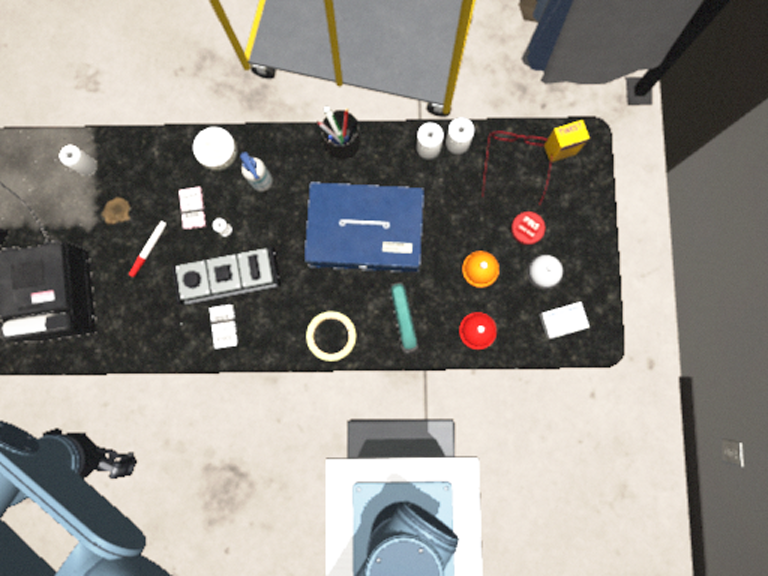

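Three bell-like things stand to the right of the cash box. In the top picture they are orange at (320,179), red at (318,220) and pale/white at (364,180). The pale one fits: pale dome, tin behind it at (352,152), carton in front at (376,214). On the control box in the top picture, the round key is at (128,186), the square at (149,181) and the bar at (169,177). I'll enlarge both to confirm.

Run:
```python
from h import *
s=np.load('side.npy');t=np.load('top.npy')
def crop(im,x0,y0,w,h,sz=(400,300)): return cv2.resize(im[y0:y0+h,x0:x0+w],sz,interpolation=cv2.INTER_CUBIC)
a=np.vstack([np.hstack([crop(s,190,145,80,60),crop(t,330,150,80,60)]),np.hstack([crop(s,230,240,108,81),crop(t,110,155,80,60)])])
save(a,'pics/crop0.png')
```

```text
(no output)
```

View pics/crop0.png

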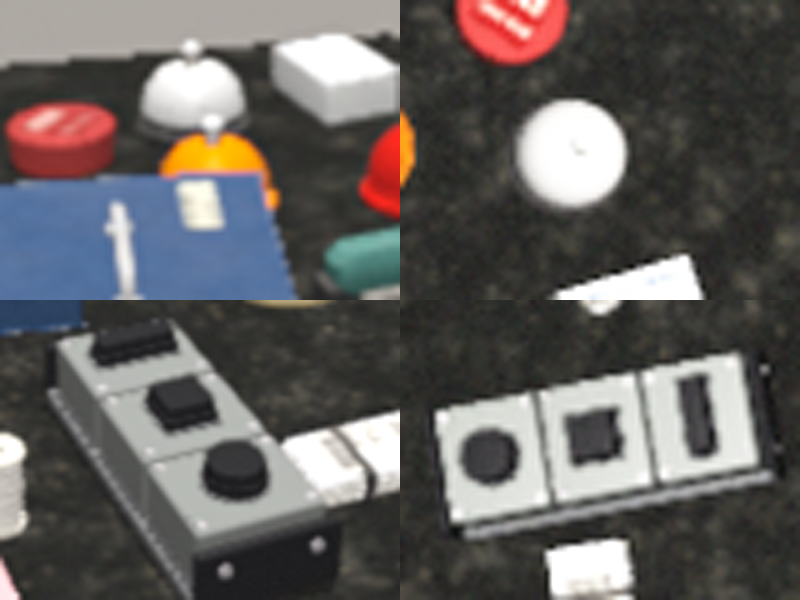

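The crops show the pale bell with its knob at side (228.3,154) and top (365.4,179.6). The keys from near to far in the side view are round, square and bar. Next I triangulate them.

Run:
```python
from h import *
P={'knob':((228.4,154.0),(365.4,179.6)),'round':((293.7,281.5),(128.4,186.4)),'square':((279.3,267),(148.8,182.4)),'bar':((266.2,251.2),(169.6,178.4))}
for k,(a,b) in P.items():
    p,e=tri(a,b);z=62 if k=='knob' else 64
    print(k,p.round(1),'gap',round(e,1),'topz',atz('top',b,z).round(1),'sidez',atz('side',a,z).round(1))
# dome centre in top
for r in env.regions_of('top','call_bell'):
    m=r['pixels'];ys,xs=np.nonzero(m);print(r['score'],xs.mean(),ys.mean(),m.sum())
# module-top outline gray
t=np.load('top.npy').astype(int);g=t[150:210,105:192];m=((g.min(2)>120)).astype(np.uint8)
ys,xs=np.nonzero(m);n,l,st,c=cv2.connectedComponentsWithStats(m)
for i in range(1,n):
    if st[i,4]>30: print(st[i],c[i]+[105,150])
im=t[150:210,105:192]; d=(im.max(2)<75).astype(np.uint8);n,l,st,c=cv2.connectedComponentsWithStats(d,connectivity=4)
for i in range(1,n):
    if st[i,4]>25:
        c0=c[i]+[105,150];print('dark',st[i],c0,atz('top',c0,60).round(1))
print(-cam('top')[1].T@cam('top')[2],-cam('side')[1].T@cam('side')[2])
```

```text
knob [ 533.4 -309.9   55.3] gap 3.9 topz [ 530.5 -307.9   62. ] sidez [ 537.7 -293.4   62. ]
round [522.3 427.7  57.6] gap 1.0 topz [520.9 425.9  64. ] sidez [525.4 436.   64. ]
square [534.8 365.8  51.5] gap 0.9 topz [532.4 362.6  64. ] sidez [539.9 383.3  64. ]
bar [546.8 300.7  50.9] gap 1.5 topz [543.9 298.   64. ] sidez [552.2 320.5  64. ]
0.98 318.11709601873537 219.4262295081967 427
0.82 362.87133182844246 180.58916478555304 443
0.7 319.4645308924485 178.7826086956522 437
[ 0  0  6  9 32] [106.625 152.875]
[16  0 16  3 35] [127.62857143 150.71428571]
[36  0 14  8 80] [148.3875 152.7875]
[  12   16   65   34 1153] [149.28274068 182.28360798]
[ 18  39  61  13 103] [154.42718447 195.23300971]
[ 34  53  18   7 108] [147.7037037  206.23148148]
dark [   0    0   87   60 3161] [147.9544448  177.56690921] [548.3 366.6  60. ]
dark [61 20  7 16 60] [169.1        177.36666667] [547.8 300.5  60. ]
dark [39 27 10 11 77] [148.36363636 182.03896104] [534.2 365.   60. ]
dark [18 32 10 10 82] [127.56097561 185.96341463] [522.9 429.8  60. ]
[ 325.3351827     5.86709141 1394.02836764] [ 740.15589439 1121.01104162  585.51750846]
```

```bash
cat >> h.py <<'E'
def rel(tgt):
    s=env.read_state();from scipy.spatial.transform import Rotation as Ro
    R=Ro.from_euler('xyz',s['orientation']).as_matrix();d=R.T@(np.array(tgt,float)-s['position'])/10
    print('t',s['time'],'pos',np.round(s['position'],1),'rpy',np.round(s['orientation'],3),'F',np.round(s['ft_force'],2),'open',round(s['opening'],1));print('tool cm to',tgt,d.round(2))
E
python3 - <<'E'
from h import *
t=np.load('top.npy').astype(int);x0,y0=345,162
g=t[y0:y0+38,x0:x0+38];m=(g.min(2)>100).astype(np.uint8);n,l,st,c=cv2.connectedComponentsWithStats(m)
for i in range(1,n):
    if st[i,4]>50: cc=c[i]+[x0,y0];print('dome',st[i],cc,[atz('top',cc,z).round(1) for z in(10,25)])
s=np.load('side.npy');print(s[148:160,222:236].min(2))
print('proj knob', proj('side',(530.5,-307.9,62)),proj('side',(533,-308,62)))
c=np.array([149.28,182.28]);print('console centre by grey',atz('top',c,48).round(1))
rel((530,-306,150))
E
```

```text
dome [  8   8  23  22 396] [363.77525253 180.40151515] [array([ 536. , -314.8,   10. ]), array([ 533.7, -311.3,   25. ])]
[[163 163 163 163 163 163 163 163 164 163 163 163 163 162]
 [163 163 163 164 163 163 163 163 164 163 164 164 164 163]
 [163 163 163 163 163 163 163 163 163 163 163 163 163 163]
 [163 163 163 163 162 162 162 162 163 163 163 163 163 164]
 [163 163 163 163 162 172 174 166 163 163 164 165 164 165]
 [164 164 163 163 177 227 238 200 166 162 164 164 164 164]
 [163 163 163 165 201 243 250 218 160 116 113 116 118 119]
 [115 113 111 115 156 197 204 174 109  52  45  53  58  65]
 [ 52  60  80 103 109 139 155 130 114 116 101  71  47  45]
 [ 92 143 191 228 212 166 172 180 224 246 229 183 116  58]
 [206 240 252 255 246 225 238 249 255 255 255 247 216 144]
 [247 255 255 255 255 255 255 255 255 255 255 255 250 214]]
proj knob [229.84684692 152.37234432] [229.10677072 152.4220943 ]
console centre by grey [535.2 365.4  48. ]
t 1.45 pos [203.4 511.  231.3] rpy [3.142 0.    2.763] F [-0.47  0.39  0.01] open 85.2
tool cm to (530, -306, 150) [-60.56 -63.83   8.13]
```

Request:
play_rows:
  targets:
    - {"jaw": 0, "travel": [-3.4, -3.6, 0], "rotation": [0, 0, 0]}
    - {"jaw": 0, "travel": [-3.4, -3.6, 0], "rotation": [0, 0, 0]}
    - {"jaw": 0, "travel": [-3.4, -3.6, 0], "rotation": [0, 0, 0]}
    - {"jaw": 0, "travel": [-3.4, -3.6, 0], "rotation": [0, 0, 0]}
    - {"jaw": 0, "travel": [-3.4, -3.6, 0], "rotation": [0, 0, 0]}
    - {"jaw": 0, "travel": [-3.4, -3.6, 0], "rotation": [0, 0, 0]}
    - {"jaw": 0, "travel": [-3.4, -3.6, 0], "rotation": [0, 0, 0]}
    - {"jaw": 0, "travel": [-3.4, -3.6, 0], "rotation": [0, 0, 0]}

```text
time: 2.25
position: [351.5, 141.8, 230.9]
orientation: [3.137, 0.004, 2.776]
ft_force: [1.5, -0.2, 0.0]
opening: 0.5
```

```bash
python3 -c "
from h import *
rel((534,-309,150))"
```

```text
t 2.25 pos [351.5 141.8 230.9] rpy [3.137 0.004 2.776] F [ 1.51 -0.21  0.01] open 0.5
tool cm to (534, -309, 150) [-33.12 -35.63   8.04]
```

Request:
play_rows:
  targets:
    - {"jaw": 0, "travel": [-3.4, -3.6, 0], "rotation": [0, 0, 0]}
    - {"jaw": 0, "travel": [-3.4, -3.6, 0], "rotation": [0, 0, 0]}
    - {"jaw": 0, "travel": [-3.4, -3.6, 0], "rotation": [0, 0, 0]}
    - {"jaw": 0, "travel": [-3.4, -3.6, 0], "rotation": [0, 0, 0]}
    - {"jaw": 0, "travel": [-3.4, -3.6, 0], "rotation": [0, 0, 0]}
    - {"jaw": 0, "travel": [-3.4, -3.6, 0], "rotation": [0, 0, 0]}
    - {"jaw": 0, "travel": [-3.4, -3.6, 0], "rotation": [0, 0, 0]}
    - {"jaw": 0, "travel": [-3.4, -3.6, 0], "rotation": [0, 0, 0]}

```text
time: 3.05
position: [500.7, -229.7, 233.7]
orientation: [3.134, 0.012, 2.772]
ft_force: [0.8, 1.1, 0.0]
opening: -0.0
```

```bash
python3 -c "
from h import *
rel((534,-309,120))"
```

```text
t 3.05 pos [ 500.7 -229.7  233.7] rpy [3.134 0.012 2.772] F [0.77 1.07 0.01] open -0.0
tool cm to (534, -309, 120) [-5.84 -6.27 11.39]
```

Request:
play_rows:
  targets:
    - {"jaw": 0, "travel": [-3.0, -3.1, 1], "rotation": [0.008, 0.012, 0]}
    - {"jaw": 0, "travel": [-2.5, -2.7, 3.5], "rotation": [0, 0, 0]}
    - {"jaw": 0, "travel": [0, 0, 4], "rotation": [0, 0, 0]}
    - {"jaw": 0, "travel": [0, 0, 1.5], "rotation": [0, 0, 0]}
    - {"jaw": 0, "travel": [0, 0, 0], "rotation": [0, 0, 0]}

```text
time: 3.55
position: [533.8, -315.6, 131.9]
orientation: [-3.137, 0.006, 2.764]
ft_force: [0.8, 0.4, 0.6]
opening: -0.2
```

```bash
python3 -c "
from h import *
rel((534,-309,75))"
```

```text
t 3.55 pos [ 533.8 -315.6  131.9] rpy [-3.137  0.006  2.764] F [0.78 0.36 0.59] open -0.2
tool cm to (534, -309, 75) [0.26 0.64 5.68]
```

Request:
play_rows:
  targets:
    - {"jaw": 0, "travel": [0.2, 0.6, 3], "rotation": [-0.005, 0.006, 0]}
    - {"jaw": 0, "travel": [0, 0, 2.2], "rotation": [0, 0, 0]}
    - {"jaw": 0, "travel": [0, 0, 0], "rotation": [0, 0, 0]}

```text
time: 3.85
position: [535.6, -310.1, 81.4]
orientation: [-3.142, 0.003, 2.764]
ft_force: [-0.1, 0.1, 0.2]
opening: -0.1
```

Run:
```python
from h import *
rel((534,-309,63))
s=env.grab_frame('side');t=env.grab_frame('top')
p=env.read_state()['position']
print(proj('side',p),proj('top',p))
def crop(im,x0,y0,w,h,sz=(400,300)): return cv2.resize(im[y0:y0+h,x0:x0+w],sz,interpolation=cv2.INTER_CUBIC)
save(np.hstack([crop(s,190,130,80,60),crop(t,330,150,80,60)]),'pics/c1.png')
```

```text
t 3.85 pos [ 535.6 -310.1   81.4] rpy [-3.142e+00  3.000e-03  2.764e+00] F [-0.09  0.08  0.22] open -0.1
tool cm to (534, -309, 63) [0.2  0.04 1.84]
[227.53856955 145.9475088 ] [368.06587147 176.30670785]
```

View pics/c1.png

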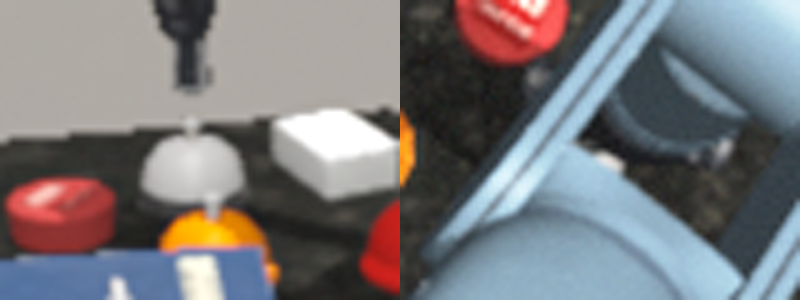

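The side crop puts the fingertip at (228,148), directly above the pale bell's knob at (228,154), and the arm hides the bell from above. I go down in small steps.

Request:
play_rows:
  targets:
    - {"jaw": 0, "travel": [0.1, 0, 1.2], "rotation": [0, 0, 0]}
    - {"jaw": 0, "travel": [0, 0, 0.4], "rotation": [0, 0, 0]}
    - {"jaw": 0, "travel": [0, 0, 0], "rotation": [0, 0, 0]}

```text
time: 4.25
position: [538.5, -312.5, 71.9]
orientation: [-3.137, 0.015, 2.765]
ft_force: [-0.0, -0.0, 1.1]
opening: -0.1
```

Run:
```python
from h import *
rel((535,-309,63))
s=env.grab_frame('side')
save(cv2.resize(s[130:190,190:270],(800,600),interpolation=cv2.INTER_CUBIC),'pics/c2.png')
rel((535,-309,63))
```

```text
t 4.25 pos [ 538.5 -312.5   71.9] rpy [-3.137  0.015  2.765] F [-0.03 -0.02  1.08] open -0.1
tool cm to (535, -309, 63) [0.47 0.2  0.88]
t 4.3 pos [ 538.5 -312.4   72. ] rpy [-3.138  0.015  2.765] F [-0.12  0.23  0.67] open 0.1
tool cm to (535, -309, 63) [0.46 0.19 0.89]
```

View pics/c2.png

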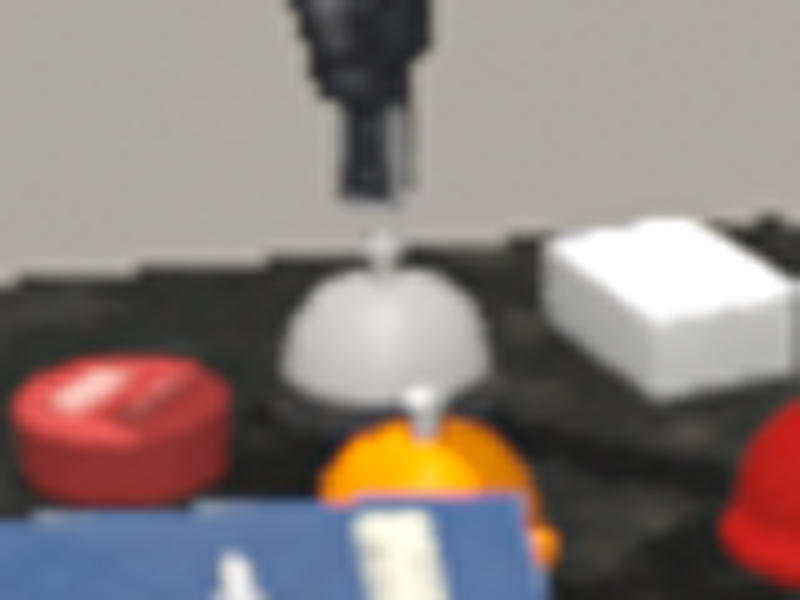

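No contact yet: the tip is at row 150 and the knob top at about 153.5. I correct the small drift and go on.

Request:
play_rows:
  targets:
    - {"jaw": 0, "travel": [0.4, 0.2, 0.2], "rotation": [-0.004, 0.015, 0]}
    - {"jaw": 0, "travel": [0.0, 0, 0.3], "rotation": [0, 0, 0]}

```text
time: 4.5
position: [535.8, -309.3, 67.9]
orientation: [-3.141, 0.0, 2.765]
ft_force: [0.7, 0.3, -1.0]
opening: 0.0
```

Request:
play_rows:
  targets:
    - {"jaw": 0, "travel": [0.0, 0, 0.3], "rotation": [0, 0, 0]}
    - {"jaw": 0, "travel": [0.0, 0, 0.2], "rotation": [0, 0, 0]}

```text
time: 4.7
position: [535.8, -309.3, 62.6]
orientation: [-3.141, 0.0, 2.765]
ft_force: [-0.9, -0.6, -0.3]
opening: -0.2
```

Request:
play_rows:
  targets:
    - {"jaw": 0, "travel": [0.0, 0, 0.2], "rotation": [0, 0, 0]}

```text
time: 4.8
position: [535.9, -309.3, 60.4]
orientation: [-3.141, 0.0, 2.765]
ft_force: [-0.4, -0.2, 2.0]
opening: -0.2
```

Request:
play_rows:
  targets:
    - {"jaw": 0, "travel": [0.0, 0, 0.13], "rotation": [0, 0, 0]}

```text
time: 4.9
position: [535.9, -309.4, 59.2]
orientation: [-3.141, 0.0, 2.765]
ft_force: [-1.9, 0.2, 4.9]
opening: -0.0
```

Request:
play_rows:
  targets:
    - {"jaw": 0, "travel": [0.0, 0, 0.08], "rotation": [0, 0, 0]}
    - {"jaw": 0, "travel": [0.0, 0, 0], "rotation": [0, 0, 0]}

```text
time: 5.1
position: [535.9, -309.3, 59.1]
orientation: [-3.141, 0.001, 2.765]
ft_force: [-1.9, 1.2, 4.6]
opening: -0.1
```

Request:
play_rows:
  targets:
    - {"jaw": 0, "travel": [0.0, 0, 0.1], "rotation": [0, 0, 0]}

```text
time: 5.2
position: [535.9, -309.4, 58.8]
orientation: [-3.141, 0.001, 2.765]
ft_force: [-1.9, 1.6, 5.8]
opening: -0.1
```

Request:
play_rows:
  targets:
    - {"jaw": 0, "travel": [0.0, 0, 0.1], "rotation": [0, 0, 0]}

```text
time: 5.3
position: [535.9, -309.4, 58.4]
orientation: [-3.141, 0.001, 2.765]
ft_force: [-2.1, 1.6, 7.0]
opening: -0.2
```

Request:
play_rows:
  targets:
    - {"jaw": 0, "travel": [0.0, 0, -1.5], "rotation": [0, 0, 0]}
    - {"jaw": 0, "travel": [0.0, 0, -4], "rotation": [0, 0, 0]}
    - {"jaw": 0, "travel": [0.0, 0, -4.5], "rotation": [0, 0, 0]}
    - {"jaw": 0, "travel": [0.0, 0, -4.5], "rotation": [0, 0, 0]}

```text
time: 5.7
position: [532.1, -306.4, 198.8]
orientation: [3.137, -0.015, 2.765]
ft_force: [-0.3, -1.4, -0.6]
opening: 0.1
```

Run:
```python
from h import *
rel((350,0,200))
s=env.grab_frame('side')
save(cv2.resize(s[130:190,190:270],(800,600),interpolation=cv2.INTER_CUBIC),'pics/c3.png')
```

```text
t 5.7 pos [ 532.1 -306.4  198.8] rpy [ 3.137 -0.015  2.765] F [-0.31 -1.36 -0.57] open 0.1
tool cm to (350, 0, 200) [28.2  21.79  0.42]
```

View pics/c3.png

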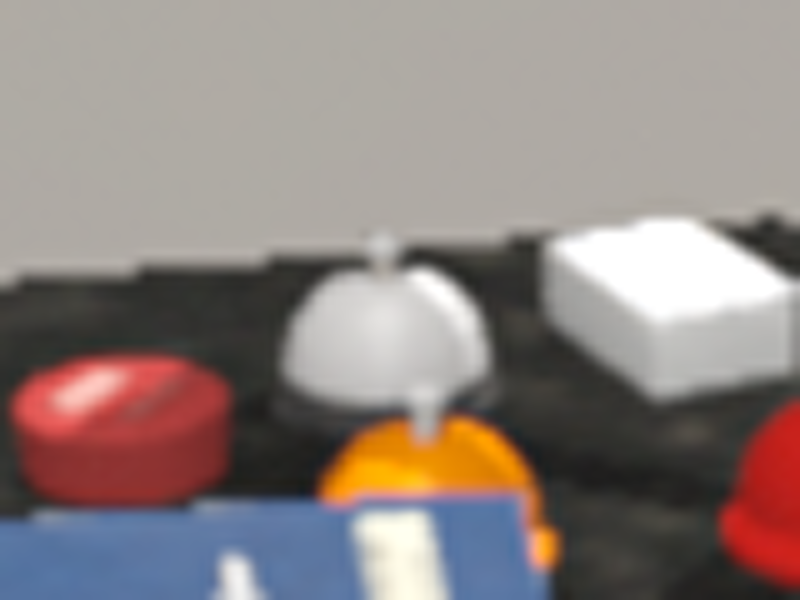

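Pressed to 7 N, about 3.5 mm, which rings the bell. The view afterwards shows it unmoved at (228,160) with the knob back up. Now to the round key.

Request:
play_rows:
  targets:
    - {"jaw": 0, "travel": [2.3, 4.0, 0], "rotation": [0.004, -0.015, 0]}
    - {"jaw": 0, "travel": [2.3, 4.0, 0], "rotation": [0, 0, 0]}
    - {"jaw": 0, "travel": [2.3, 4.0, 0], "rotation": [0, 0, 0]}
    - {"jaw": 0, "travel": [2.3, 4.0, 0], "rotation": [0, 0, 0]}
    - {"jaw": 0, "travel": [2.3, 4.0, 0], "rotation": [0, 0, 0]}
    - {"jaw": 0, "travel": [2.3, 4.0, 0], "rotation": [0, 0, 0]}
    - {"jaw": 0, "travel": [2.3, 4.0, 0], "rotation": [0, 0, 0]}
    - {"jaw": 0, "travel": [2.3, 4.0, 0], "rotation": [0, 0, 0]}

```text
time: 6.55
position: [484.5, 59.8, 204.9]
orientation: [-3.134, 0.029, 2.754]
ft_force: [0.1, -0.3, 0.9]
opening: 0.1
```

```bash
python3 -c "
from h import *
rel((521.5,428.5,150))"
```

```text
t 6.55 pos [484.5  59.8 204.9] rpy [-3.134  0.029  2.754] F [ 0.09 -0.3   0.94] open 0.1
tool cm to (521.5, 428.5, 150) [10.68 35.57  4.92]
```

Request:
play_rows:
  targets:
    - {"jaw": 0, "travel": [1.3, 4.4, 0], "rotation": [-0.007, 0.029, 0]}
    - {"jaw": 0, "travel": [1.3, 4.4, 0], "rotation": [0, 0, 0]}
    - {"jaw": 0, "travel": [1.3, 4.4, 0], "rotation": [0, 0, 0]}
    - {"jaw": 0, "travel": [1.3, 4.4, 0], "rotation": [0, 0, 0]}
    - {"jaw": 0, "travel": [1.3, 4.4, 0], "rotation": [0, 0, 0]}
    - {"jaw": 0, "travel": [1.3, 4.4, 0], "rotation": [0, 0, 0]}
    - {"jaw": 0, "travel": [1.3, 4.4, 0], "rotation": [0, 0, 0]}
    - {"jaw": 0, "travel": [1.0, 3.0, 0], "rotation": [0, 0, 0]}

```text
time: 7.35
position: [515.8, 427.9, 202.5]
orientation: [3.14, 0.002, 2.755]
ft_force: [-0.6, -0.1, -0.1]
opening: -0.3
```

```bash
python3 -c "
from h import *
rel((521.5,428.5,150))"
```

```text
t 7.35 pos [515.8 427.9 202.5] rpy [3.140e+00 2.000e-03 2.755e+00] F [-0.61 -0.15 -0.1 ] open -0.3
tool cm to (521.5, 428.5, 150) [-0.5   0.26  5.25]
```

Request:
play_rows:
  targets:
    - {"jaw": 0, "travel": [-0.5, 0, 3.5], "rotation": [0, 0, 0]}
    - {"jaw": 0, "travel": [0, 0, 4], "rotation": [0, 0, 0]}
    - {"jaw": 0, "travel": [0, 0, 3], "rotation": [0, 0, 0]}
    - {"jaw": 0, "travel": [0, 0, 0], "rotation": [0, 0, 0]}

```text
time: 7.75
position: [520.5, 434.2, 93.4]
orientation: [3.135, 0.004, 2.763]
ft_force: [-0.5, -0.3, -0.5]
opening: 0.0
```

Run:
```python
from h import *
rel((521.5,428.5,80))
s=env.grab_frame('side')
print(proj('side',env.read_state()['position']))
save(cv2.resize(s[230:320,225:345],(800,600),interpolation=cv2.INTER_CUBIC),'pics/c4.png')
```

```text
t 7.75 pos [520.5 434.2  93.4] rpy [3.135 0.004 2.763] F [-0.49 -0.34 -0.54] open 0.0
tool cm to (521.5, 428.5, 80) [-0.3  -0.5   1.34]
[295.93534464 266.92089741]
```

View pics/c4.png

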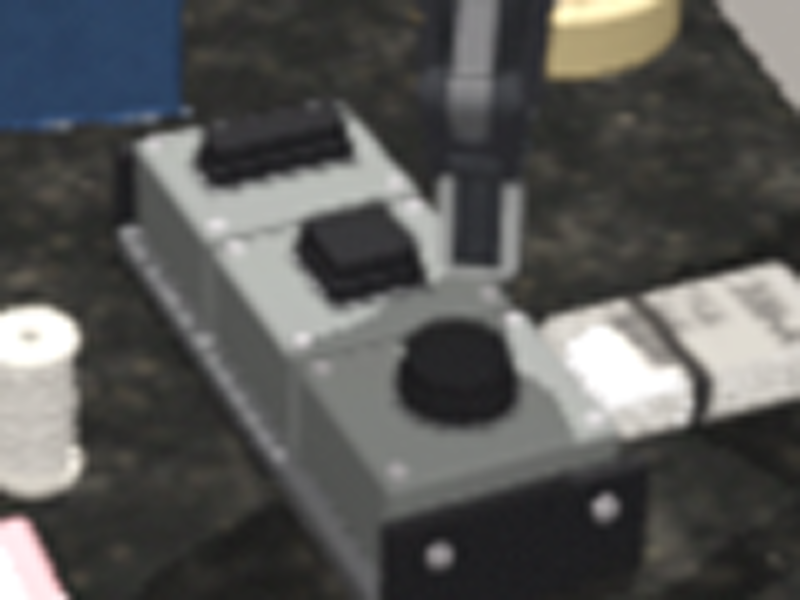

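The tip is at (296.7,270), above the round key's top centre at (293.6,283.5). The two camera views agree on (523,430) within a few mm. I go down in steps.

Request:
play_rows:
  targets:
    - {"jaw": 0, "travel": [-0.3, -0.3, 1.2], "rotation": [0.006, 0.004, 0]}
    - {"jaw": 0, "travel": [0, 0, 0.7], "rotation": [0, 0, 0]}
    - {"jaw": 0, "travel": [0, 0, 0.2], "rotation": [0, 0, 0]}

```text
time: 8.1
position: [526.6, 431.8, 78.5]
orientation: [3.133, 0.006, 2.763]
ft_force: [0.5, -0.3, 0.1]
opening: 0.2
```

Request:
play_rows:
  targets:
    - {"jaw": 0, "travel": [0.2, -0.2, 0.3], "rotation": [0.008, 0.006, 0]}
    - {"jaw": 0, "travel": [0, 0, 0.4], "rotation": [0, 0, 0]}

```text
time: 8.3
position: [525.2, 430.9, 73.3]
orientation: [3.138, 0.002, 2.762]
ft_force: [-0.6, 0.1, 0.2]
opening: 0.1
```

Request:
play_rows:
  targets:
    - {"jaw": 0, "travel": [0.1, -0.1, 0.3], "rotation": [0, 0, 0]}
    - {"jaw": 0, "travel": [0, 0, 0.3], "rotation": [0, 0, 0]}
    - {"jaw": 0, "travel": [0, 0, 0.2], "rotation": [0, 0, 0]}

```text
time: 8.6
position: [524.2, 430.6, 65.5]
orientation: [3.137, 0.003, 2.762]
ft_force: [0.1, 0.3, -0.8]
opening: 0.2
```

Request:
play_rows:
  targets:
    - {"jaw": 0, "travel": [0, 0, 0.25], "rotation": [0, 0, 0]}
    - {"jaw": 0, "travel": [0, 0, 0.2], "rotation": [0, 0, 0]}
    - {"jaw": 0, "travel": [0, 0, 0.2], "rotation": [0, 0, 0]}

```text
time: 8.9
position: [524.2, 430.7, 59.2]
orientation: [3.137, 0.004, 2.762]
ft_force: [-0.5, -1.0, 2.4]
opening: 0.2
```

Contact at 2.4 N, as expected for a moving key.

Request:
play_rows:
  targets:
    - {"jaw": 0, "travel": [0, 0, 0.2], "rotation": [0, 0, 0]}
    - {"jaw": 0, "travel": [0, 0, 0.2], "rotation": [0, 0, 0]}

```text
time: 9.1
position: [524.3, 430.7, 55.2]
orientation: [3.137, 0.004, 2.762]
ft_force: [-1.2, -1.1, 1.9]
opening: -0.1
```

Request:
play_rows:
  targets:
    - {"jaw": 0, "travel": [0, 0, 0.15], "rotation": [0, 0, 0]}
    - {"jaw": 0, "travel": [0, 0, 0.15], "rotation": [0, 0, 0]}

```text
time: 9.3
position: [524.3, 430.7, 52.8]
orientation: [3.137, 0.004, 2.762]
ft_force: [-2.8, -2.5, 7.6]
opening: -0.4
```

The force has risen to 7.6 N, so the round key is on its bottom stop. I lift and go to the bar key.

Request:
play_rows:
  targets:
    - {"jaw": 0, "travel": [0, 0, -1.5], "rotation": [0, 0, 0]}
    - {"jaw": 0, "travel": [0, 0, -4], "rotation": [0, 0, 0]}
    - {"jaw": 0, "travel": [0, 0, -3], "rotation": [0, 0, 0]}
    - {"jaw": 0, "travel": [0, 0, 0], "rotation": [0, 0, 0]}

```text
time: 9.7
position: [523.7, 430.5, 140.7]
orientation: [3.138, 0.003, 2.762]
ft_force: [0.1, 0.7, 0.3]
opening: 0.3
```

Run:
```python
from h import *
rel((547,301,130))
```

```text
t 9.7 pos [523.7 430.5 140.7] rpy [3.138e+00 3.000e-03 2.762e+00] F [0.1  0.75 0.35] open 0.3
tool cm to (547, 301, 130) [ -6.95 -11.17   1.05]
```

Request:
play_rows:
  targets:
    - {"jaw": 0, "travel": [-2.3, -3.7, 0], "rotation": [0, 0, 0]}
    - {"jaw": 0, "travel": [-2.3, -3.7, 0], "rotation": [0, 0, 0]}
    - {"jaw": 0, "travel": [-2.3, -3.7, 0], "rotation": [0, 0, 0]}
    - {"jaw": 0, "travel": [0, 0, 0], "rotation": [0, 0, 0]}

```text
time: 10.1
position: [547.3, 300.4, 141.4]
orientation: [3.135, 0.005, 2.767]
ft_force: [-0.3, -0.4, -0.9]
opening: 0.1
```

Run:
```python
from h import *
rel((547,301,90))
```

```text
t 10.1 pos [547.3 300.4 141.4] rpy [3.135 0.005 2.767] F [-0.3  -0.36 -0.91] open 0.1
tool cm to (547, 301, 90) [0.08 0.01 5.14]
```

Request:
play_rows:
  targets:
    - {"jaw": 0, "travel": [0, 0, 3], "rotation": [0.006, 0.005, 0]}
    - {"jaw": 0, "travel": [0, 0, 2], "rotation": [0, 0, 0]}
    - {"jaw": 0, "travel": [0, 0, 0], "rotation": [0, 0, 0]}

```text
time: 10.4
position: [548.5, 299.7, 90.9]
orientation: [3.139, 0.001, 2.763]
ft_force: [0.2, -0.5, -0.7]
opening: -0.2
```

Run:
```python
from h import *
rel((547,301,80))
s=env.grab_frame('side')
print(proj('side',env.read_state()['position']))
save(cv2.resize(s[220:310,225:345],(800,600),interpolation=cv2.INTER_CUBIC),'pics/c5.png')
```

```text
t 10.4 pos [548.5 299.7  90.9] rpy [3.139e+00 1.000e-03 2.763e+00] F [ 0.21 -0.47 -0.69] open -0.2
tool cm to (547, 301, 80) [0.19 0.06 1.09]
[265.47444271 234.79254496]
```

View pics/c5.png

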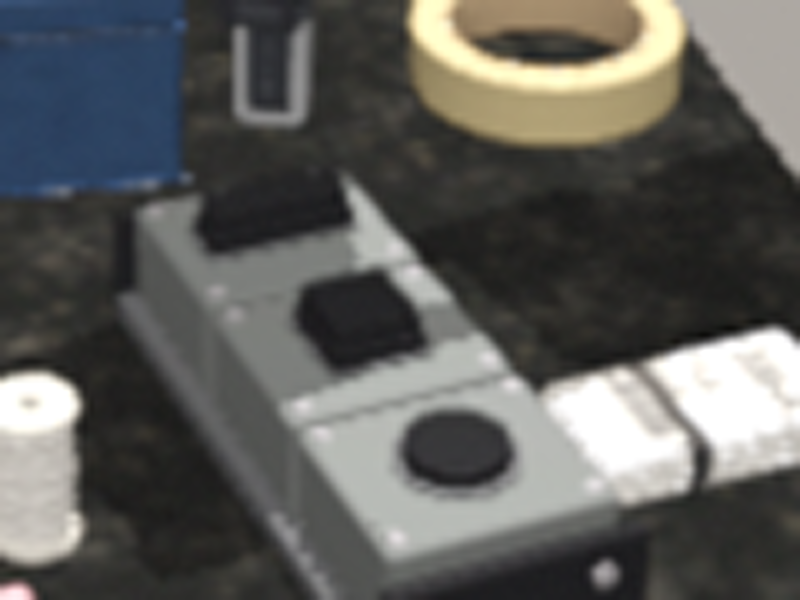

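Run:
```python
from h import *
o=np.array([265.8,238.3])-proj('side',(548.5,299.7,90.9));print(o)
for p in[(548.5,299.7,64),(548.5,304,64),(544,300,64),(548,295,64)]:print(p,proj('side',p)+o)
```

```text
[0.12075919 3.13418295]
(548.5, 299.7, 64) [265.79093393 249.07207133]
(548.5, 304, 64) [266.24378639 250.10320262]
(544, 300, 64) [267.84842292 248.90339052]
(548, 295, 64) [265.52426533 247.92764517]
```

The round key shows flush, so it is down. The tip at (265.8,238.3) would come down at (265.8,249.1), and the bar top's centre is at (266,249.5), so it is well aligned. Going down.

Request:
play_rows:
  targets:
    - {"jaw": 0, "travel": [0, 0, 1.2], "rotation": [0, 0, 0]}
    - {"jaw": 0, "travel": [0, 0, 0.4], "rotation": [0, 0, 0]}
    - {"jaw": 0, "travel": [0, 0, 0.2], "rotation": [0, 0, 0]}

```text
time: 10.75
position: [550.2, 301.9, 75.1]
orientation: [3.135, 0.005, 2.765]
ft_force: [-0.3, 0.5, -0.3]
opening: -0.0
```

Request:
play_rows:
  targets:
    - {"jaw": 0, "travel": [0.2, -0.2, 0.2], "rotation": [0.006, 0.005, 0]}
    - {"jaw": 0, "travel": [0, 0, 0.3], "rotation": [0, 0, 0]}
    - {"jaw": 0, "travel": [0, 0, 0.3], "rotation": [0, 0, 0]}

```text
time: 11.05
position: [547.9, 301.4, 67.7]
orientation: [3.14, 0.001, 2.765]
ft_force: [-0.4, -0.7, 0.1]
opening: -0.1
```

Request:
play_rows:
  targets:
    - {"jaw": 0, "travel": [0, -0.1, 0.3], "rotation": [0, 0, 0]}
    - {"jaw": 0, "travel": [0, 0, 0.25], "rotation": [0, 0, 0]}
    - {"jaw": 0, "travel": [0, 0, 0.2], "rotation": [0, 0, 0]}

```text
time: 11.35
position: [547.6, 300.4, 60.1]
orientation: [3.14, 0.001, 2.765]
ft_force: [-0.9, 0.2, 2.6]
opening: -0.0
```

Request:
play_rows:
  targets:
    - {"jaw": 0, "travel": [0, 0, 0.2], "rotation": [0, 0, 0]}
    - {"jaw": 0, "travel": [0, 0, 0.2], "rotation": [0, 0, 0]}
    - {"jaw": 0, "travel": [0, 0, 0.15], "rotation": [0, 0, 0]}

```text
time: 11.65
position: [547.6, 300.4, 54.6]
orientation: [3.14, 0.002, 2.765]
ft_force: [-0.9, 0.1, 2.9]
opening: 0.2
```

Request:
play_rows:
  targets:
    - {"jaw": 0, "travel": [0, 0, 0.15], "rotation": [0, 0, 0]}
    - {"jaw": 0, "travel": [0, 0, 0.1], "rotation": [0, 0, 0]}

```text
time: 11.85
position: [547.6, 300.5, 52.8]
orientation: [3.139, 0.002, 2.765]
ft_force: [-2.8, -1.0, 7.6]
opening: 0.1
```

The bar key is on its stop at 7.6 N. I lift clear and check.

Request:
play_rows:
  targets:
    - {"jaw": 0, "travel": [0, 0, -1.5], "rotation": [0, 0, 0]}
    - {"jaw": 0, "travel": [0, 0, -4], "rotation": [0, 0, 0]}
    - {"jaw": 0, "travel": [0, 0, -4.5], "rotation": [0, 0, 0]}
    - {"jaw": 0, "travel": [0, 0, -3], "rotation": [0, 0, 0]}
    - {"jaw": 0, "travel": [0, 0, 0], "rotation": [0, 0, 0]}
    - {"jaw": 0, "travel": [0, 0, 0], "rotation": [0, 0, 0]}

```text
time: 12.45
position: [547.3, 300.0, 184.4]
orientation: [3.141, 0.0, 2.765]
ft_force: [-0.2, -0.3, -1.0]
opening: 0.2
```

Run:
```python
from h import *
rel((547,301,200))
s=env.grab_frame('side')
save(np.hstack([cv2.resize(s[220:310,225:345],(400,300),interpolation=cv2.INTER_CUBIC),cv2.resize(s[130:190,190:270],(400,300),interpolation=cv2.INTER_CUBIC)]),'pics/c6.png')
```

```text
t 12.45 pos [547.3 300.  184.4] rpy [3.141 0.    2.765] F [-0.21 -0.3  -1.04] open 0.2
tool cm to (547, 301, 200) [ 0.06  0.08 -1.56]
```

View pics/c6.png

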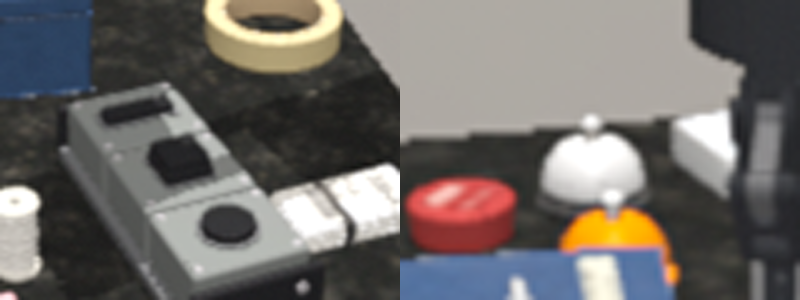

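The picture shows the round and bar keys low, the square key up, and the bell in its place with the knob up. I hand in.

```bash
python3 -c "
from station import env
print(env.hand_in())"
```

```text
the job is handed in; nothing more can be done
None
```

The bell was tapped first, then the round key and then the bar key were pressed down, and the job was handed in at about 12.5 s. No verdict is reported, so success rests on my own checks:

| Step | Tip height at deepest | Force | What it indicates |
|---|---|---|---|
| Bell knob | 58.4 mm | 7.0 N | about 3.5 mm down, past the 2 mm ringing point |
| Round key | 52.8 mm | 7.6 N | on its bottom stop |
| Bar key | 52.8 mm | 7.6 N | on its bottom stop |

The last side picture shows:
- **Keys:** the round and bar keys are low and the square key is up.
- **Bell:** it stands in its place with the knob up.
- **Nearby things:** those in the picture look undisturbed. The stapler and carton were not fully in view.
- **Arm:** it was clear, with the tip at 184 mm.

- **Side camera disagreement:** at the knob, the two camera views missed each other by about 4 mm. Compared with the fingertip, the side view was off by 2–3 pixels. I took positions mainly from the top view and used the fingertip in the side view as the check.
- **Networks:** they ranked the red or orange look-alike above the pale bell in both pictures, so I chose the bell by eye from the enlarged crops. They also mostly missed the key tops, so I read those positions from the pictures as well.

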